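# Make up the dowelling kit and the finishing kit

## Robot

A 6-joint arm with a two-finger parallel gripper is mounted at the origin on the work surface. World frame = base frame: x ahead of the robot, y to its left, z up, the work surface at z = 0. Lengths are in m, angles in rad, forces in N, time in s.
With the tool pointing down it reaches from about 0.35 to 0.775 m from the base axis. Payload 7.3 kg.
Tool frame: the origin (TCP) lies at the very end of the fingers, on their centre line; the grasp point (between the pads) lies 19 mm behind it (robot.hold_point_z is the distance from the TCP to the grasp point, in m); z points along the fingers, y is the direction in which the jaws open and shut (so a half turn about z gives the same grasp; the last joint's range is limited). The gripper opens to 92 mm and grips with 3 to 60 N. Pads are 19 mm wide; open, the fingers measure 130 mm over their backs; the gripper's body (75 mm by 190 mm) begins 47 mm behind the grasp point.
Start: joints at [1.056, 0.342, 1.524, -0, 1.275, -0.146], TCP at [0.189, 0.49, 0.227] pointing down, gripper open.
Joint ranges: [-2.53, 2.53], [-0.77, 2.02], [0.04, 2.7], [-1, 4.14], [0.28, 2.66], [-3.11, 3.11]. Speed limits (rad/s): [2.57, 2.57, 3.14, 3.14, 3.14, 3.14].

## Interface

Orientations are given as [roll, pitch, yaw] about the fixed x, y, z axes, in that order (R = Rz(yaw) Ry(pitch) Rx(roll)).
In Python, from cell import monitor, viewer, robot gives the robot as it stands.
- The arm moves only by the tool move_arm, never from a script. Its argument "deltas" is a list of rows, each an object of numbers: "x", "y", "z": the shift along the tool's x, y, z in m; "wx", "wy", "wz": the turn, a rotation vector about the tool's x, y, z in degrees; "hand": the opening, from 0 (shut) to 1 (fully open). In form: [{"x": .., "y": .., "z": .., "wx": .., "wy": .., "wz": .., "hand": ..}, ...]. A call has 1 to 8 rows; each row is the pose to reach, as a shift and turn from the pose commanded when the call began, along the tool's axes at that moment; what a row does not reach only later rows make up. A row lasts 1/8 s, in which the tool goes at most 62.5 mm and 10.7 degrees, less where a joint would pass 70% of its speed; a pose out of reach is approached as far as the arm can. A call with a gripper value outside its range is refused whole. The fingers move at their own pace and stop on an object; "grip_force" is the grip in N (left out, the last holds). Time passes only in rows, so rows that repeat a pose let the fingers close. It gives the time, the measured TCP pose, the force and the opening at its end, in the units of the state.
- monitor.observe(): the state, without advancing time (a new reading comes with each control period).
- viewer.read_camera(name): name is "scene" or "side" or "wrist"; returns the picture (400x640x3 uint8, red, green, blue); there is no depth.
- viewer.camera_params(name): a dict with "camera_matrix" (3x3 intrinsics, pixels), "k1" (the pictures are not rectified: a ray, as slopes to the right and down, at radius r is drawn at 1 + k1 r^2 times it, then the intrinsics apply), "R" (3x3) and "t" (3): a world point X has camera coordinates R X + t. Camera axes: x right, y down, z forward; pixel columns grow to the right and rows downward; lengths in m; the calibration is good to about 2 mm. A picture is of the moment at which its call begins: read the wrist's pose just before it. camera_params takes no time and is no camera call; for the wrist camera it gives the pose at the moment of the call.
- robot.hand_in(): hands the job in, once; it reports no verdict.
The state is a dict: "time": time; "qpos": joint angles; "qvel": joint speeds; "joint_efforts": joint torques, N m; "tool_pos": TCP position; "tool_rot": TCP orientation; "contact_force": force on the tool from outside, world axes, zero at the start; "torque": the same for the moment, N m; "opening": finger opening in m.
Only numpy, scipy, OpenCV 4.12 (cv2) and the standard library are available. Lean on these libraries where they do the work, as an engineer would, in place of code of your own. Each camera call takes 0.05 s, during which the arm holds its last target. There are 200 camera calls.

## Task

Make up two kits for the workshop class from the stock on the grey mat: the glue bottle, the aluminium drilling guide and the green sanding block go in the three-pocket blue tray, and the cork sanding block and the wax tin go in the two-pocket yellow tray. Put one thing in each pocket, any pocket of the right tray, right way up and flat on the pocket's floor. Keep the glue bottle upright all the way, and leave the tape measure where it lies.

Things in the scene. Friction and masses are not known exactly. Their poses are not given: they have to be found in the camera images.
- blue_tray: Blue plastic tray, 272 mm (x) by 128 mm (y), open on top, THREE pockets in a row centred at x = -89, 0 and +89 mm. Pockets 84 (x) by 118 (y) mm inside, walls and dividers 5 mm thick, rim 20 mm and inner floor 5 mm above the table. Origin: centre of the underside; z up. Fixed; turned at most 5 degrees, so its x runs nearly away from the robot.
- yellow_tray: Yellow plastic tray, 183 mm (x) by 128 mm (y), open on top, TWO pockets in a row centred at x = -44.5 and +44.5 mm. Pockets 84 (x) by 118 (y) mm inside, walls and dividers 5 mm thick, rim 20 mm and inner floor 5 mm above the table. Origin: centre of the underside; z up. Fixed; turned at most 5 degrees, so its x runs nearly away from the robot. A wood offcut 45 mm high stands 3 cm past its +x end.
- glue_mid (a point): Wood-glue bottle: white, round, red cap; body 42 mm in diameter up to 47 mm above its base, narrower above, 85 mm tall over all, 120 g. Point on its axis, half-way up (42.5 mm above its base); z up. Starts upright on a dark-grey mat 3 mm thick, turned at most 20 degrees.
- jig_mid (a point): Drilling guide for dowels: bright aluminium block 58 (x) by 34 (y) by 36 (z) mm with three brass-ringed dark bushes along its top, 200 g. Point at its centre, 18 mm above its underside. Starts upright on a dark-grey mat 3 mm thick, turned at most 20 degrees.
- green_sander_mid (a point): Green sanding block, black abrasive sole: 58 (x) by 36 (y) by 36 (z) mm, 60 g. Point at its centre, 18 mm above its sole. Starts upright on a dark-grey mat 3 mm thick, turned at most 20 degrees.
- cork_sander_mid (a point): Cork (brown) sanding block, red abrasive sole: 58 (x) by 36 (y) by 36 (z) mm, 50 g. Point at its centre, 18 mm above its sole. Starts upright on a dark-grey mat 3 mm thick, turned at most 20 degrees.
- tin_mid (a point): Round brass-coloured wax tin with a dark steel lid: 54 mm in diameter, 36 mm tall, 110 g. Point on its axis, half-way up (18 mm above its base). Starts upright on a dark-grey mat 3 mm thick, turned at most 20 degrees.
- tape_mid (a point): Orange tape measure with a black and steel disc on top, 56 (x) by 52 (y) by 34 (z) mm, lying flat among the stock; not wanted in either kit. Point at its centre, 17 mm above its underside. The six things on the mat stand in two rows of three (rows along the mat's x, about 85 mm apart in a row, the rows 130 mm apart).

How it is judged:
By the outcome, as a careful person would: the job done as asked, in the order asked, and still so for the second after the job is handed in, with the robot touching nothing.
It also fails if it takes over 128 s, if anything falls off the work surface, if the arm or the gripper's body presses on something with over 40 N, if the wrist force passes 120 N, or if a joint passes its speed limit or range.

## Working session

There is one attempt and no reset: what is moved stays moved. The work goes in short steps, Python scripts to look and compute and a tool call to move; the robot and the scene stay as the last step left them, time stands still between calls to the robot, and variables do not carry over. Pictures are saved under pics/ and viewed, about 12 in all and at most 16, crops included, and the job is handed in when it is done.

Besides the shell and the picture viewer there is one more tool, called after ">>>" as name([rows], argument=value, ...), one row to a line, values as JSON. move_arm: Moves the arm, as the interface text tells. Its arguments: {"type":"object","properties":{"deltas":{"type":"array","items":{"type":"object","properties":{"x":{"type":"number"},"y":{"type":"number"},"z":{"type":"number"},"wx":{"type":"number"},"wy":{"type":"number"},"wz":{"type":"number"},"hand":{"type":"number"}}}},"grip_force":{"type":"number"}},"required":["deltas"]}

```bash
ls; mkdir -p pics; cat > h.py <<'E'
import numpy as np, cv2, sys
sys.path.insert(0,'.')
from cell import monitor, viewer, robot
def snap(n,f):
    p=viewer.camera_params(n); im=viewer.read_camera(n); cv2.imwrite(f'pics/{f}.png',im[:,:,::-1]); return im,p
def ray(p,u,v):
    K=np.array(p['camera_matrix']); d=np.array([(u-K[0,2])/K[0,0],(v-K[1,2])/K[1,1]]); s=d.copy()
    for _ in range(20): s=d/(1+p['k1']*(s@s))
    R=np.array(p['R']); t=np.array(p['t'])
    return -R.T@t, R.T@np.array([s[0],s[1],1])
def onz(p,u,v,z):
    o,d=ray(p,u,v); return o+d*(z-o[2])/d[2]
def proj(p,X):
    c=np.array(p['R'])@np.array(X)+np.array(p['t']); s=c[:2]/c[2]; s=s*(1+p['k1']*(s@s)); K=np.array(p['camera_matrix'])
    return K[:2,:2]@s+K[:2,2]
E
python3 - <<'E'
from h import *
print(monitor.observe())
for n in ('scene','side','wrist'):
    im,p=snap(n,n+'0'); print(n,{k:np.round(v,3).tolist() for k,v in p.items()}, (-np.array(p['R']).T@np.array(p['t'])).round(3))
E
```

```text
pics
{'time': 0.0, 'qpos': array([ 1.05599339e+00,  3.42717759e-01,  1.52499950e+00, -1.43126397e-05,
        1.27537471e+00, -1.45992541e-01]), 'qvel': array([ 2.75522034e-04,  8.33771039e-04,  3.63276887e-04, -2.07728476e-05,
        9.95336502e-04, -3.44088033e-04]), 'joint_efforts': array([-1.77945174e-03, -4.31232190e+01, -2.44211984e+01,  7.16698333e-02,
        5.59657509e-02, -1.19008469e-04]), 'tool_pos': array([0.18905006, 0.48935992, 0.22605364]), 'tool_rot': array([-3.14010729e+00, -2.04572138e-04,  2.77278628e+00]), 'contact_force': array([ 0.6133001 , -0.32130672,  0.30126846]), 'torque': array([-0.03018313, -0.03564328,  0.05651267]), 'opening': 0.09147452108121251}
scene {'camera_matrix': [[449.76, 0.0, 318.313], [0.0, 449.76, 198.181], [0.0, 0.0, 1.0]], 'k1': -0.083, 'R': [[-0.835, 0.55, -0.004], [0.311, 0.466, -0.828], [-0.454, -0.693, -0.56]], 't': [0.449, -0.127, 1.251]} [0.982 0.679 0.598]
side {'camera_matrix': [[379.872, 0.0, 318.037], [0.0, 379.872, 201.661], [0.0, 0.0, 1.0]], 'k1': -0.08, 'R': [[0.799, -0.601, 0.013], [-0.346, -0.478, -0.808], [0.492, 0.641, -0.59]], 't': [-0.45, 0.216, 0.723]} [ 0.079 -0.631  0.607]
wrist {'camera_matrix': [[328.216, 0.0, 320.203], [0.0, 328.216, 206.34], [0.0, 0.0, 1.0]], 'k1': -0.009, 'R': [[0.36, 0.933, -0.002], [0.904, -0.349, 0.247], [0.229, -0.09, -0.969]], 't': [-0.524, -0.03, 0.39]} [0.127 0.514 0.384]
```

View pics/scene0.png

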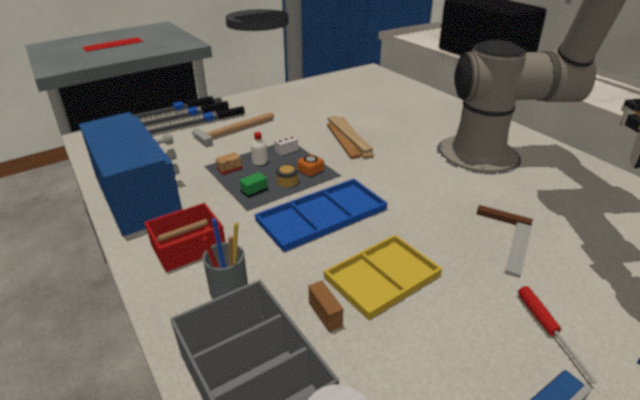

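View pics/side0.png

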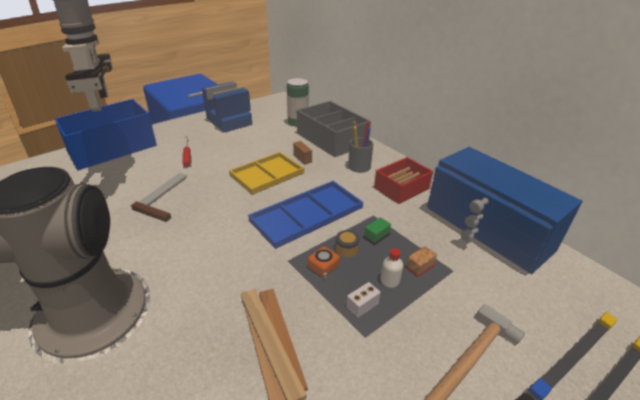

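Scene view: the mat with six things at about (270,165), blue tray (320,212), yellow tray (382,275), offcut (325,305). Side view: jig (363,299), glue (392,268), cork (422,261), tape (323,261), tin (347,243), green (377,230). Now I'll measure.

```bash
cat >> h.py <<'E'
def blob(m,box=None):
    m=m.astype(np.uint8)
    if box: k=np.zeros_like(m); k[box[1]:box[3],box[0]:box[2]]=1; m=m*k
    c,_=cv2.findContours(m,cv2.RETR_EXTERNAL,cv2.CHAIN_APPROX_NONE); return max(c,key=cv2.contourArea)
def rimfit(p,c,z):
    pts=np.array([onz(p,u,v,z)[:2] for u,v in cv2.convexHull(c)[:,0]],np.float32)
    (x,y),(a,b),_=r=cv2.minAreaRect(pts*1000); B=cv2.boxPoints(r)
    e=max([B[1]-B[0],B[2]-B[1]],key=np.linalg.norm); yaw=np.degrees(np.arctan2(e[1],e[0]))
    return np.round([x,y,a,b,(yaw+90)%180-90],1)
E
python3 - <<'E'
from h import *
for n in ('scene','side'):
    im=cv2.imread(f'pics/{n}0.png'); p=viewer.camera_params(n); H=cv2.cvtColor(im,cv2.COLOR_BGR2HSV); h,s,v=cv2.split(H)
    bx={'scene':[(250,175,390,250),(320,230,445,320)],'side':[(245,180,368,246),(225,150,308,195)]}[n]
    for nm,lo,hi,b in (('blue',100,130,bx[0]),('yellow',20,34,bx[1])):
        c=blob((h>lo)&(h<hi)&(s>130),b); print(n,nm,cv2.contourArea(c),rimfit(p,c,.02),rimfit(p,c,0.))
px={'scene':dict(jig=(286,143),glue=(260,154),cork=(229,162),tape=(311,165),tin=(287,176),green=(254,183)),
 'side':dict(jig=(363,299),glue=(392,270),cork=(422,261),tape=(323,261),tin=(347,243),green=(377,230))}
ps,pd=viewer.camera_params('scene'),viewer.camera_params('side')
for k in px['scene']:
    z=.03; print(k,onz(ps,*px['scene'][k],z).round(3),onz(pd,*px['side'][k],z).round(3))
print('offcut',onz(ps,325,305,.03))
E
```

```text
scene blue 4511.0 [ 5.336e+02  1.110e+01  1.403e+02  2.745e+02 -2.000e-01] [ 5.181e+02 -1.200e+01  1.452e+02  2.840e+02 -2.000e-01]
scene yellow 5176.5 [548.7 234.7 190.9 137.2   2.7] [533.7 219.3 197.5 142.    2.7]
side blue 2321.5 [ 5.251e+02 -2.800e+00  1.220e+02  2.630e+02 -2.000e-01] [ 5.403e+02  1.860e+01  1.261e+02  2.720e+02 -2.000e-01]
side yellow 1535.5 [538.6 218.1 188.7 144.6   2.4] [554.3 247.  195.1 149.6   2.4]
jig [ 0.447 -0.299  0.03 ] [ 0.439 -0.308  0.03 ]
glue [ 0.536 -0.283  0.03 ] [ 0.539 -0.288  0.03 ]
cork [ 0.622 -0.289  0.03 ] [ 0.611 -0.308  0.03 ]
tape [ 0.455 -0.158  0.03 ] [ 0.44  -0.181  0.03 ]
tin [ 0.532 -0.146  0.03 ] [ 0.518 -0.168  0.03 ]
green [ 0.614 -0.162  0.03 ] [ 0.604 -0.176  0.03 ]
offcut [0.6880251  0.24940137 0.03      ]
```

```bash
python3 - <<'E'
import cv2,numpy as np
a=cv2.imread('pics/side0.png')[150:340,220:460]; cv2.imwrite('pics/sidecrop.png',cv2.resize(a,None,fx=3.1,fy=3.1,interpolation=cv2.INTER_CUBIC))
E
```

```text
(no output)
```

View pics/sidecrop.png

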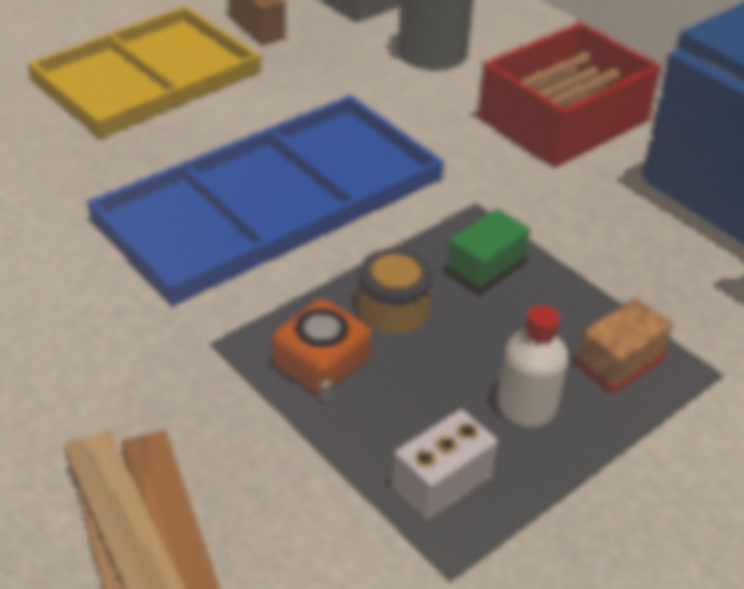

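The crop confirms which thing is which: cork at right, glue in the middle and jig in front in the far row, then tape, tin and green. Next I'll look down over the trays with the wrist camera.

>>> move_arm([
  {"x": -0.419, "y": -0.224, "z": -0.054, "wz": -21.1},
  {"x": -0.419, "y": -0.224, "z": -0.054, "wz": -21.1},
  {"x": -0.419, "y": -0.224, "z": -0.054, "wz": -21.1},
  {"x": -0.419, "y": -0.224, "z": -0.054, "wz": -21.1},
  {"x": -0.419, "y": -0.224, "z": -0.054, "wz": -21.1},
  {"x": -0.419, "y": -0.224, "z": -0.054, "wz": -21.1},
  {"x": -0.419, "y": -0.224, "z": -0.054, "wz": -21.1},
  {"x": -0.419, "y": -0.224, "z": -0.054, "wz": -21.1},
])

```text
schema error: expected keys x, y, z, wx, wy, wz, hand
```

>>> move_arm([
  {},
  {},
  {},
])

```text
schema error: expected keys x, y, z, wx, wy, wz, hand
```

```bash
python3 - <<'E'
from h import *
im,p=snap('wrist','w1'); np.save('w1.npy',p,allow_pickle=True); print(monitor.observe()['tool_pos'],monitor.observe()['tool_rot'],monitor.observe()['time'])
E
```

```text
[0.18912157 0.48951605 0.22632793] [-3.14070515e+00 -1.48900052e-04  2.77277722e+00] 0.2
```

View pics/w1.png

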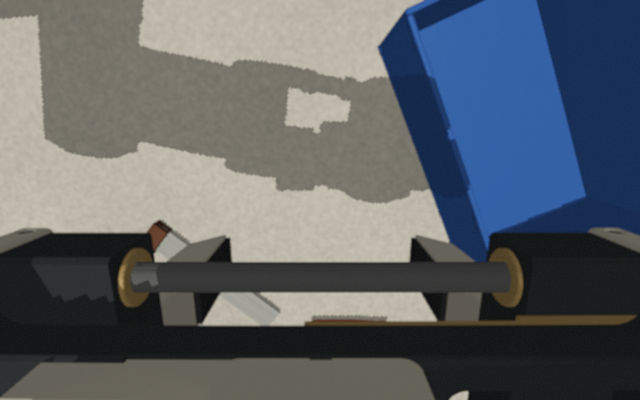

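The rows need every key. Also, the gripper hides the lower part of the wrist picture (below row 230), and up in the image points toward the base. So the TCP has to be further out than what I want to see.

>>> move_arm([
  {"x": -0.27, "y": -0.1, "z": -0.09, "wx": 0, "wy": 0, "wz": -10, "hand": 1},
  {"x": -0.27, "y": -0.1, "z": -0.09, "wx": 0, "wy": 0, "wz": -21.1, "hand": 1},
  {"x": -0.27, "y": -0.1, "z": -0.09, "wx": 0, "wy": 0, "wz": -21.1, "hand": 1},
  {"x": -0.27, "y": -0.1, "z": -0.09, "wx": 0, "wy": 0, "wz": -21.1, "hand": 1},
  {"x": -0.54, "y": -0.21, "z": -0.09, "wx": 0, "wy": 0, "wz": -21.1, "hand": 1},
  {"x": -0.54, "y": -0.21, "z": -0.09, "wx": 0, "wy": 0, "wz": -21.1, "hand": 1},
  {"x": -0.54, "y": -0.21, "z": -0.09, "wx": 0, "wy": 0, "wz": -21.1, "hand": 1},
  {"x": -0.54, "y": -0.21, "z": -0.09, "wx": 0, "wy": 0, "wz": -21.1, "hand": 1},
])

```text
time: 1.2
tool_pos: [0.5449, 0.1662, 0.3115]
tool_rot: [3.141, 0.0, 3.141]
contact_force: [-0.6, 0.7, -0.0]
opening: 0.0919
```

>>> move_arm([
  {"x": -0.06, "y": -0.05, "z": -0.01, "wx": 0, "wy": 0, "wz": 0, "hand": 1},
  {"x": -0.06, "y": -0.05, "z": -0.01, "wx": 0, "wy": 0, "wz": 0, "hand": 1},
  {"x": -0.06, "y": -0.05, "z": -0.01, "wx": 0, "wy": 0, "wz": 0, "hand": 1},
  {"x": -0.06, "y": -0.05, "z": -0.01, "wx": 0, "wy": 0, "wz": 0, "hand": 1},
])

```text
time: 1.7
tool_pos: [0.603, 0.1185, 0.3213]
tool_rot: [3.141, -0.001, -3.141]
contact_force: [-0.9, 0.1, -0.2]
opening: 0.0921
```

```bash
cat > tray.py <<'E'
from h import *
import sys
f=sys.argv[1]
im,p=snap('wrist',f); np.save(f+'.npy',p,allow_pickle=True); print(monitor.observe()['tool_pos'],monitor.observe()['tool_rot'],monitor.observe()['time'])
E
python3 tray.py w2
```

```text
[0.60286701 0.11872004 0.32153058] [ 3.14130188e+00 -3.70193895e-04 -3.14085396e+00] 1.75
```

View pics/w2.png

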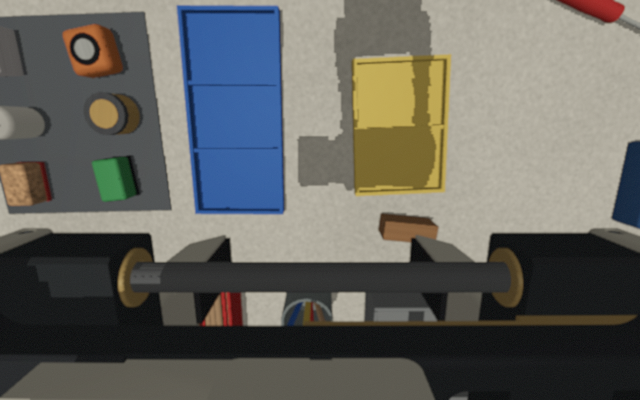

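The wrist view shows everything: blue tray (180–284, 5–214), yellow tray (352–450, 55–195), offcut (408,228), green (115,178), tin (110,113), tape (90,50), with the far row at the left edge. I'll measure the trays and the near row here.

```bash
python3 - <<'E'
from h import *
im=cv2.imread('pics/w2.png'); p=np.load('w2.npy',allow_pickle=True).item(); h,s,v=cv2.split(cv2.cvtColor(im,cv2.COLOR_BGR2HSV))
for nm,lo,hi,b in (('blue',100,130,(170,0,300,225)),('yellow',18,34,(335,45,460,205))):
    c=blob((h>lo)&(h<hi)&(s>110),b); print(nm,rimfit(p,c,.02)); print([onz(p,*q,.02).round(3)[:2].tolist() for q in cv2.boxPoints(cv2.minAreaRect(c))])
c=blob((h>45)&(h<80)&(s>90),(80,140,150,215)); print('green top',rimfit(p,c,.039))
for nm,q in dict(green=(113,175),tin=(103,114),tape=(84,50),offcut=(408,222)).items(): print(nm,onz(p,*q,.039).round(3))
E
```

```text
blue [ 5.281e+02  2.400e+00  1.282e+02  2.694e+02 -2.000e-01]
[[0.393, -0.06], [0.391, 0.067], [0.663, 0.066], [0.666, -0.082]]
yellow [542.9 227.4 181.4 128.7   2.7]
[[0.454, 0.158], [0.45, 0.287], [0.632, 0.31], [0.636, 0.168]]
green top [ 609.7 -160.6   58.    51.9    6.3]
green [ 0.604 -0.162  0.039]
tin [ 0.525 -0.163  0.039]
tape [ 0.448 -0.175  0.039]
offcut [0.671 0.242 0.039]
```

>>> move_arm([
  {"x": 0, "y": -0.31, "z": 0, "wx": 0, "wy": 0, "wz": 0, "hand": 1},
  {"x": 0, "y": -0.31, "z": 0, "wx": 0, "wy": 0, "wz": 0, "hand": 1},
  {"x": 0, "y": -0.31, "z": 0, "wx": 0, "wy": 0, "wz": 0, "hand": 1},
  {"x": 0, "y": -0.31, "z": 0, "wx": 0, "wy": 0, "wz": 0, "hand": 1},
  {"x": 0, "y": -0.31, "z": 0, "wx": 0, "wy": 0, "wz": 0, "hand": 1},
  {"x": 0, "y": -0.31, "z": 0, "wx": 0, "wy": 0, "wz": 0, "hand": 1},
  {"x": 0, "y": -0.31, "z": 0, "wx": 0, "wy": 0, "wz": 0, "hand": 1},
  {"x": 0, "y": -0.31, "z": 0, "wx": 0, "wy": 0, "wz": 0, "hand": 1},
])

```text
time: 2.75
tool_pos: [0.6037, -0.1902, 0.3219]
tool_rot: [3.141, 0.001, -3.14]
contact_force: [-0.3, -0.1, 0.5]
opening: 0.0917
```

```bash
python3 tray.py w3; python3 -c "
import cv2;a=cv2.imread('pics/w3.png')[:260,140:640];cv2.imwrite('pics/w3c.png',cv2.resize(a,None,fx=1.6,fy=1.6))"
```

```text
[ 0.60377516 -0.19028791  0.32194809] [ 3.14150286e+00  6.05198787e-04 -3.13953350e+00] 2.8
```

View pics/w3c.png

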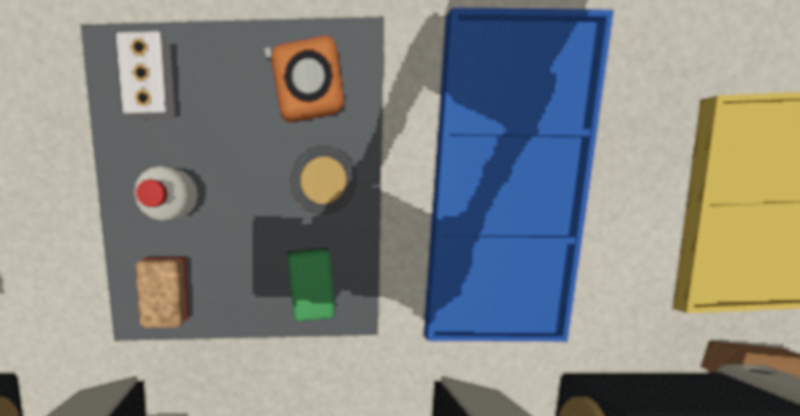

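Wrist view over the mat (crop pixels): jig top (141,72), glue cap (151,193), cork (160,292), tape (308,77), tin lid (323,180), green (312,284). All are clear.

```bash
python3 - <<'E'
from h import *
im=cv2.imread('pics/w3.png'); p=np.load('w3.npy',allow_pickle=True).item(); h,s,v=cv2.split(cv2.cvtColor(im,cv2.COLOR_BGR2HSV))
def cen(c): M=cv2.moments(c); return M['m10']/M['m00'],M['m01']/M['m00']
def B(x0,y0,x1,y1): return tuple(int(round(a/1.6+o)) for a,o in ((x0,140),(y0,0),(x1,140),(y1,0)))
S=np.array(p['R']); 
c=blob((v>170)&(s<40),B(100,15,180,130)); print('jig',rimfit(p,c,.039),onz(p,*cen(cv2.convexHull(c)),.039).round(4))
c=blob((h<8)|(h>172)&(s>120),B(130,170,170,215)); c=blob(((h<8)|(h>172))&(s>120),B(125,165,175,220)); print('cap',cv2.contourArea(c),onz(p,*cen(c),.088).round(4))
c=blob((v>130)&(s<45)|((h<8)|(h>172))&(s>120),B(125,155,202,228)); print('glue body', cv2.minEnclosingCircle(c),[onz(p,*cen(c),z).round(4) for z in(.03,.045)], rimfit(p,c,.05))
c=blob((h>6)&(h<20)&(s>60)&(v>110),B(125,245,185,340)); print('cork',rimfit(p,c,.039),onz(p,*cen(c),.039).round(4))
c=blob((h>45)&(h<85)&(s>90),B(280,235,345,330)); print('green',rimfit(p,c,.039),onz(p,*cen(c),.039).round(4))
c=blob((h>12)&(h<28)&(s>70)&(v>110),B(290,140,360,215)); print('tin',rimfit(p,c,.039),onz(p,*cen(c),.039).round(4))
c=blob((h<16)&(s>120),B(262,30,352,125)); print('tape',rimfit(p,c,.037))
E
```

```text
jig [ 443.9 -304.2   56.3   33.1    1.2] [ 0.4433 -0.3043  0.039 ]
cap 216.5 [ 0.5345 -0.2893  0.088 ]
glue body ((239.5, 120.5), 17.10272979736328) [array([ 0.534 , -0.2961,  0.03  ]), array([ 0.5341, -0.2926,  0.045 ])] [ 5.347e+02 -2.915e+02  4.060e+01  4.040e+01  1.000e-01]
cork [ 6.173e+02 -3.007e+02  5.800e+01  3.670e+01  1.000e-01] [ 0.6172 -0.301   0.039 ]
green [ 609.5 -170.6   59.5   35.4    6.2] [ 0.6089 -0.1708  0.039 ]
tin [ 523.  -163.    35.2   36.7  -45.1] [ 0.5233 -0.1623  0.039 ]
tape [ 448.6 -175.2   56.5   50.8   10.4]
```

>>> move_arm([
  {"x": 0.069, "y": -0.101, "z": 0.15, "wx": 0, "wy": 0, "wz": 0, "hand": 0.85},
  {"x": 0.069, "y": -0.101, "z": 0.15, "wx": 0, "wy": 0, "wz": 0, "hand": 0.85},
  {"x": 0.069, "y": -0.101, "z": 0.18, "wx": 0, "wy": 0, "wz": 0, "hand": 0.85},
  {"x": 0.069, "y": -0.101, "z": 0.18, "wx": 0, "wy": 0, "wz": 0, "hand": 0.85},
  {"x": 0.069, "y": -0.101, "z": 0.18, "wx": 0, "wy": 0, "wz": 0, "hand": 0.85},
  {"x": 0.069, "y": -0.101, "z": 0.22, "wx": 0, "wy": 0, "wz": 0, "hand": 0.85},
  {"x": 0.069, "y": -0.101, "z": 0.22, "wx": 0, "wy": 0, "wz": 0, "hand": 0.85},
])

```text
time: 3.68
tool_pos: [0.5344, -0.2914, 0.1009]
tool_rot: [3.139, -0.002, -3.141]
contact_force: [-0.6, 0.3, 0.7]
opening: 0.0781
```

>>> move_arm([
  {"x": 0, "y": 0, "z": 0.04, "wx": 0, "wy": 0, "wz": 0, "hand": 0.85},
  {"x": 0, "y": 0, "z": 0.073, "wx": 0, "wy": 0, "wz": 0, "hand": 0.85},
  {"x": 0, "y": 0, "z": 0.073, "wx": 0, "wy": 0, "wz": 0, "hand": 0.85},
  {"x": 0, "y": 0, "z": 0.073, "wx": 0, "wy": 0, "wz": 0, "hand": 0.85},
  {"x": 0, "y": 0, "z": 0.073, "wx": 0, "wy": 0, "wz": 0, "hand": 0.3},
  {"x": 0, "y": 0, "z": 0.073, "wx": 0, "wy": 0, "wz": 0, "hand": 0.3},
  {"x": 0, "y": 0, "z": 0.073, "wx": 0, "wy": 0, "wz": 0, "hand": 0.3},
  {"x": 0, "y": 0, "z": 0.073, "wx": 0, "wy": 0, "wz": 0, "hand": 0.3},
], grip_force=18)

```text
time: 4.68
tool_pos: [0.5345, -0.2932, 0.0286]
tool_rot: [3.141, 0.0, 3.141]
contact_force: [0.4, 1.8, 1.4]
opening: 0.0428
```

>>> move_arm([
  {"x": 0, "y": 0, "z": 0, "wx": 0, "wy": 0, "wz": 0, "hand": 0.3},
  {"x": 0, "y": 0, "z": 0, "wx": 0, "wy": 0, "wz": 0, "hand": 0.3},
])

```text
time: 4.92
tool_pos: [0.5345, -0.2931, 0.0286]
tool_rot: [3.141, 0.0, 3.141]
contact_force: [-0.9, 0.9, 3.3]
opening: 0.0418
```

>>> move_arm([
  {"x": 0, "y": 0, "z": -0.05, "wx": 0, "wy": 0, "wz": 0, "hand": 0.3},
  {"x": 0, "y": 0, "z": -0.1, "wx": 0, "wy": 0, "wz": 0, "hand": 0.3},
  {"x": 0, "y": 0.04, "z": -0.12, "wx": 0, "wy": 0, "wz": 0, "hand": 0.3},
  {"x": -0.02, "y": 0.09, "z": -0.12, "wx": 0, "wy": 0, "wz": 0, "hand": 0.3},
  {"x": -0.04, "y": 0.14, "z": -0.12, "wx": 0, "wy": 0, "wz": 0, "hand": 0.3},
  {"x": -0.06, "y": 0.19, "z": -0.12, "wx": 0, "wy": 0, "wz": 0, "hand": 0.3},
  {"x": -0.075, "y": 0.24, "z": -0.12, "wx": 0, "wy": 0, "wz": 0, "hand": 0.3},
  {"x": -0.083, "y": 0.28, "z": -0.12, "wx": 0, "wy": 0, "wz": 0, "hand": 0.3},
])

```text
time: 5.92
tool_pos: [0.618, -0.0112, 0.148]
tool_rot: [3.141, -0.0, -3.141]
contact_force: [0.2, -0.7, -1.8]
opening: 0.0412
```

>>> move_arm([
  {"x": 0, "y": 0.014, "z": 0.0, "wx": 0, "wy": 0, "wz": 0, "hand": 0.3},
  {"x": 0, "y": 0.014, "z": 0.04, "wx": 0, "wy": 0, "wz": 0, "hand": 0.3},
  {"x": 0, "y": 0.014, "z": 0.08, "wx": 0, "wy": 0, "wz": 0, "hand": 0.3},
  {"x": 0, "y": 0.014, "z": 0.1, "wx": 0, "wy": 0, "wz": 0, "hand": 0.3},
  {"x": 0, "y": 0.014, "z": 0.1, "wx": 0, "wy": 0, "wz": 0, "hand": 0.3},
])

```text
time: 6.55
tool_pos: [0.6161, -0.0001, 0.0466]
tool_rot: [3.141, -0.004, 3.14]
contact_force: [0.6, 0.2, -1.0]
opening: 0.0418
```

>>> move_arm([
  {"x": 0, "y": 0, "z": 0.012, "wx": 0, "wy": 0, "wz": 0, "hand": 0.3},
  {"x": 0, "y": 0, "z": 0.0155, "wx": 0, "wy": 0, "wz": 0, "hand": 0.3},
  {"x": 0, "y": 0, "z": 0.0155, "wx": 0, "wy": 0, "wz": 0, "hand": 0.3},
  {"x": 0, "y": 0, "z": 0.0155, "wx": 0, "wy": 0, "wz": 0, "hand": 0.3},
])

```text
time: 7.05
tool_pos: [0.618, 0.0007, 0.0335]
tool_rot: [-3.142, 0.001, 3.141]
contact_force: [-0.1, 0.3, -1.0]
opening: 0.0415
```

>>> move_arm([
  {"x": 0, "y": 0, "z": 0.001, "wx": 0, "wy": 0, "wz": 0, "hand": 0.3},
  {"x": 0, "y": 0, "z": 0.002, "wx": 0, "wy": 0, "wz": 0, "hand": 0.3},
  {"x": 0, "y": 0, "z": 0.002, "wx": 0, "wy": 0, "wz": 0, "hand": 0.3},
  {"x": 0, "y": 0, "z": 0.002, "wx": 0, "wy": 0, "wz": 0, "hand": 0.3},
])

```text
time: 7.55
tool_pos: [0.6177, 0.0007, 0.031]
tool_rot: [3.142, 0.0, 3.141]
contact_force: [1.3, -0.2, -1.7]
opening: 0.0412
```

>>> move_arm([
  {"x": 0, "y": 0, "z": 0.001, "wx": 0, "wy": 0, "wz": 0, "hand": 0.3},
  {"x": 0, "y": 0, "z": 0.001, "wx": 0, "wy": 0, "wz": 0, "hand": 0.3},
  {"x": 0, "y": 0, "z": 0.001, "wx": 0, "wy": 0, "wz": 0, "hand": 0.3},
])

```text
time: 7.92
tool_pos: [0.6178, 0.0007, 0.0305]
tool_rot: [3.142, 0.001, 3.141]
contact_force: [-2.2, 0.5, 5.2]
opening: 0.0417
```

Contact (5 N up): the bottle is on the floor. I'll release it slowly and rise straight up.

>>> move_arm([
  {"x": 0, "y": 0, "z": 0, "wx": 0, "wy": 0, "wz": 0, "hand": 0.5},
  {"x": 0, "y": 0, "z": 0, "wx": 0, "wy": 0, "wz": 0, "hand": 0.68},
  {"x": 0, "y": 0, "z": 0, "wx": 0, "wy": 0, "wz": 0, "hand": 0.68},
  {"x": 0, "y": 0, "z": -0.03, "wx": 0, "wy": 0, "wz": 0, "hand": 0.68},
  {"x": 0, "y": 0, "z": -0.07, "wx": 0, "wy": 0, "wz": 0, "hand": 0.68},
  {"x": 0, "y": 0, "z": -0.12, "wx": 0, "wy": 0, "wz": 0, "hand": 0.68},
  {"x": 0, "y": 0, "z": -0.17, "wx": 0, "wy": 0, "wz": 0, "hand": 0.68},
  {"x": 0, "y": 0, "z": -0.17, "wx": 0, "wy": 0, "wz": 0, "hand": 0.68},
])

```text
time: 8.93
tool_pos: [0.6199, 0.0005, 0.2047]
tool_rot: [-3.141, 0.009, 3.141]
contact_force: [0.4, 0.3, -0.0]
opening: 0.0624
```

>>> move_arm([
  {"x": 0.174, "y": -0.305, "z": 0.09, "wx": 0, "wy": 0, "wz": -1.2, "hand": 0.8},
  {"x": 0.174, "y": -0.305, "z": 0.09, "wx": 0, "wy": 0, "wz": -1.2, "hand": 0.8},
  {"x": 0.174, "y": -0.305, "z": 0.09, "wx": 0, "wy": 0, "wz": -1.2, "hand": 0.8},
  {"x": 0.174, "y": -0.305, "z": 0.09, "wx": 0, "wy": 0, "wz": -1.2, "hand": 0.8},
  {"x": 0.174, "y": -0.305, "z": 0.09, "wx": 0, "wy": 0, "wz": -1.2, "hand": 0.8},
  {"x": 0.174, "y": -0.305, "z": 0.09, "wx": 0, "wy": 0, "wz": -1.2, "hand": 0.8},
  {"x": 0.174, "y": -0.305, "z": 0.09, "wx": 0, "wy": 0, "wz": -1.2, "hand": 0.8},
  {"x": 0.174, "y": -0.305, "z": 0.09, "wx": 0, "wy": 0, "wz": -1.2, "hand": 0.8},
])

```text
time: 9.93
tool_pos: [0.4434, -0.3036, 0.1093]
tool_rot: [3.14, -0.001, -3.122]
contact_force: [0.4, 0.5, 0.4]
opening: 0.0737
```

```bash
python3 - <<'E'
from h import *
o=monitor.observe(); print(o['tool_pos'],o['tool_rot'],o['time'])
im,p=snap('side','s2'); a=im[130:340,200:460,::-1]; cv2.imwrite('pics/s2c.png',cv2.resize(a,None,fx=2.8,fy=2.8,interpolation=cv2.INTER_CUBIC))
E
```

```text
[ 0.44335457 -0.3035581   0.10931062] [ 3.14024254e+00 -6.93311419e-04 -3.12177153e+00] 9.925
```

View pics/s2c.png

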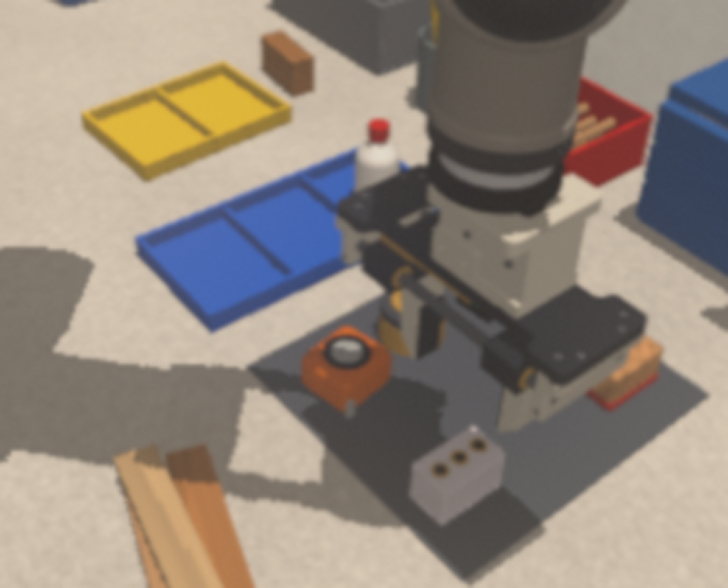

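The bottle stands upright in the far blue pocket (crop 377,165). The gripper is above the jig, so I'll descend and grip it.

>>> move_arm([
  {"x": 0, "y": 0, "z": 0.05, "wx": 0, "wy": 0, "wz": 0, "hand": 0.8},
  {"x": 0, "y": 0, "z": 0.085, "wx": 0, "wy": 0, "wz": 0, "hand": 0.8},
  {"x": 0, "y": 0, "z": 0.1, "wx": 0, "wy": 0, "wz": 0, "hand": 0.8},
  {"x": 0, "y": 0, "z": 0.1, "wx": 0, "wy": 0, "wz": 0, "hand": 0.8},
  {"x": 0, "y": 0, "z": 0.1, "wx": 0, "wy": 0, "wz": 0, "hand": 0.2},
  {"x": 0, "y": 0, "z": 0.1, "wx": 0, "wy": 0, "wz": 0, "hand": 0.2},
  {"x": 0, "y": 0, "z": 0.1, "wx": 0, "wy": 0, "wz": 0, "hand": 0.2},
  {"x": 0, "y": 0, "z": 0.1, "wx": 0, "wy": 0, "wz": 0, "hand": 0.2},
], grip_force=25)

```text
time: 10.98
tool_pos: [0.4436, -0.3043, 0.0103]
tool_rot: [-3.141, 0.001, -3.121]
contact_force: [0.5, -0.1, -0.3]
opening: 0.0379
```

>>> move_arm([
  {"x": 0, "y": 0, "z": 0, "wx": 0, "wy": 0, "wz": 0, "hand": 0.2},
  {"x": 0, "y": 0, "z": 0, "wx": 0, "wy": 0, "wz": 0, "hand": 0.2},
])

```text
time: 11.22
tool_pos: [0.4436, -0.3043, 0.0102]
tool_rot: [-3.141, 0.0, -3.121]
contact_force: [-0.7, 0.0, 3.4]
opening: 0.0341
```

>>> move_arm([
  {"x": 0, "y": 0, "z": -0.05, "wx": 0, "wy": 0, "wz": 0, "hand": 0.2},
  {"x": 0, "y": 0, "z": -0.1, "wx": 0, "wy": 0, "wz": 0, "hand": 0.2},
  {"x": -0.002, "y": 0.06, "z": -0.11, "wx": 0, "wy": 0, "wz": 1.2, "hand": 0.2},
  {"x": -0.002, "y": 0.12, "z": -0.11, "wx": 0, "wy": 0, "wz": 1.2, "hand": 0.2},
  {"x": -0.002, "y": 0.18, "z": -0.11, "wx": 0, "wy": 0, "wz": 1.2, "hand": 0.2},
  {"x": -0.002, "y": 0.24, "z": -0.11, "wx": 0, "wy": 0, "wz": 1.2, "hand": 0.2},
  {"x": -0.002, "y": 0.29, "z": -0.11, "wx": 0, "wy": 0, "wz": 1.2, "hand": 0.2},
  {"x": -0.002, "y": 0.306, "z": -0.11, "wx": 0, "wy": 0, "wz": 1.2, "hand": 0.2},
])

```text
time: 12.22
tool_pos: [0.4383, 0.0042, 0.1196]
tool_rot: [3.141, -0.001, -3.139]
contact_force: [0.4, -0.5, -2.8]
opening: 0.034
```

>>> move_arm([
  {"x": 0, "y": 0, "z": 0.0, "wx": 0, "wy": 0, "wz": 0, "hand": 0.2},
  {"x": 0, "y": 0, "z": 0.04, "wx": 0, "wy": 0, "wz": 0, "hand": 0.2},
  {"x": 0, "y": 0, "z": 0.08, "wx": 0, "wy": 0, "wz": 0, "hand": 0.2},
  {"x": 0, "y": 0, "z": 0.1, "wx": 0, "wy": 0, "wz": 0, "hand": 0.2},
  {"x": 0, "y": 0, "z": 0.105, "wx": 0, "wy": 0, "wz": 0, "hand": 0.2},
  {"x": 0, "y": 0, "z": 0.105, "wx": 0, "wy": 0, "wz": 0, "hand": 0.2},
  {"x": 0, "y": 0, "z": 0.105, "wx": 0, "wy": 0, "wz": 0, "hand": 0.2},
])

```text
time: 13.1
tool_pos: [0.44, 0.0013, 0.0158]
tool_rot: [-3.141, 0.002, 3.141]
contact_force: [0.7, -0.1, -1.9]
opening: 0.0336
```

>>> move_arm([
  {"x": 0, "y": 0, "z": 0.002, "wx": 0, "wy": 0, "wz": 0, "hand": 0.2},
  {"x": 0, "y": 0, "z": 0.003, "wx": 0, "wy": 0, "wz": 0, "hand": 0.2},
  {"x": 0, "y": 0, "z": 0.003, "wx": 0, "wy": 0, "wz": 0, "hand": 0.2},
  {"x": 0, "y": 0, "z": 0.003, "wx": 0, "wy": 0, "wz": 0, "hand": 0.2},
])

```text
time: 13.6
tool_pos: [0.4395, 0.0018, 0.0122]
tool_rot: [-3.142, 0.001, 3.141]
contact_force: [-0.7, 0.0, 1.2]
opening: 0.0341
```

>>> move_arm([
  {"x": 0, "y": 0, "z": 0.0005, "wx": 0, "wy": 0, "wz": 0, "hand": 0.45},
  {"x": 0, "y": 0, "z": 0.0005, "wx": 0, "wy": 0, "wz": 0, "hand": 0.62},
  {"x": 0, "y": 0, "z": 0.0005, "wx": 0, "wy": 0, "wz": 0, "hand": 0.62},
  {"x": 0, "y": 0, "z": -0.03, "wx": 0, "wy": 0, "wz": 0, "hand": 0.62},
  {"x": 0, "y": 0, "z": -0.08, "wx": 0, "wy": 0, "wz": 0, "hand": 0.62},
  {"x": 0, "y": 0, "z": -0.12, "wx": 0, "wy": 0, "wz": 0, "hand": 0.62},
  {"x": 0, "y": 0, "z": -0.12, "wx": 0, "wy": 0, "wz": 0, "hand": 0.62},
])

```text
time: 14.48
tool_pos: [0.4411, 0.0015, 0.1346]
tool_rot: [-3.141, 0.007, 3.141]
contact_force: [0.2, 0.2, -0.4]
opening: 0.0569
```

>>> move_arm([
  {"x": -0.17, "y": -0.1725, "z": 0.02, "wx": 0, "wy": 0, "wz": -6.2, "hand": 0.75},
  {"x": -0.17, "y": -0.1725, "z": 0.02, "wx": 0, "wy": 0, "wz": -6.2, "hand": 0.75},
  {"x": -0.17, "y": -0.1725, "z": 0.02, "wx": 0, "wy": 0, "wz": -6.2, "hand": 0.75},
  {"x": -0.17, "y": -0.1725, "z": 0.02, "wx": 0, "wy": 0, "wz": -6.2, "hand": 0.75},
  {"x": -0.17, "y": -0.1725, "z": 0.02, "wx": 0, "wy": 0, "wz": -6.2, "hand": 0.75},
  {"x": -0.17, "y": -0.1725, "z": 0.02, "wx": 0, "wy": 0, "wz": -6.2, "hand": 0.75},
])

```text
time: 15.22
tool_pos: [0.6079, -0.1701, 0.1102]
tool_rot: [3.14, -0.003, -3.034]
contact_force: [-0.5, 0.3, 0.1]
opening: 0.0687
```

>>> move_arm([
  {"x": 0, "y": 0, "z": 0, "wx": 0, "wy": 0, "wz": 0, "hand": 0.75},
  {"x": 0, "y": 0, "z": 0, "wx": 0, "wy": 0, "wz": 0, "hand": 0.75},
])

```text
time: 15.48
tool_pos: [0.6088, -0.1699, 0.1124]
tool_rot: [-3.142, 0.0, -3.033]
contact_force: [0.3, 0.4, -0.2]
opening: 0.0687
```

>>> move_arm([
  {"x": 0, "y": 0, "z": 0.05, "wx": 0, "wy": 0, "wz": 0, "hand": 0.75},
  {"x": 0, "y": 0, "z": 0.085, "wx": 0, "wy": 0, "wz": 0, "hand": 0.75},
  {"x": 0, "y": 0, "z": 0.102, "wx": 0, "wy": 0, "wz": 0, "hand": 0.75},
  {"x": 0, "y": 0, "z": 0.102, "wx": 0, "wy": 0, "wz": 0, "hand": 0.75},
  {"x": 0, "y": 0, "z": 0.102, "wx": 0, "wy": 0, "wz": 0, "hand": 0.2},
  {"x": 0, "y": 0, "z": 0.102, "wx": 0, "wy": 0, "wz": 0, "hand": 0.2},
  {"x": 0, "y": 0, "z": 0.102, "wx": 0, "wy": 0, "wz": 0, "hand": 0.2},
  {"x": 0, "y": 0, "z": 0.102, "wx": 0, "wy": 0, "wz": 0, "hand": 0.2},
], grip_force=15)

```text
time: 16.48
tool_pos: [0.6094, -0.1709, 0.0105]
tool_rot: [-3.141, 0.001, -3.034]
contact_force: [-0.7, 0.2, 4.3]
opening: 0.0359
```

>>> move_arm([
  {"x": 0, "y": 0, "z": 0, "wx": 0, "wy": 0, "wz": 0, "hand": 0.2},
  {"x": 0, "y": 0, "z": 0, "wx": 0, "wy": 0, "wz": 0, "hand": 0.2},
])

```text
time: 16.73
tool_pos: [0.6094, -0.1709, 0.0105]
tool_rot: [-3.141, 0.001, -3.034]
contact_force: [-1.2, -0.2, 6.1]
opening: 0.0359
```

>>> move_arm([
  {"x": 0, "y": 0, "z": -0.05, "wx": 0, "wy": 0, "wz": 0, "hand": 0.2},
  {"x": 0, "y": 0, "z": -0.1, "wx": 0, "wy": 0, "wz": 0, "hand": 0.2},
  {"x": 0.02, "y": 0.05, "z": -0.11, "wx": 0, "wy": 0, "wz": 6.2, "hand": 0.2},
  {"x": 0.0425, "y": 0.1, "z": -0.11, "wx": 0, "wy": 0, "wz": 6.2, "hand": 0.2},
  {"x": 0.0625, "y": 0.15, "z": -0.11, "wx": 0, "wy": 0, "wz": 6.2, "hand": 0.2},
  {"x": 0.0625, "y": 0.1805, "z": -0.11, "wx": 0, "wy": 0, "wz": 6.2, "hand": 0.2},
  {"x": 0.0625, "y": 0.1805, "z": -0.11, "wx": 0, "wy": 0, "wz": 6.2, "hand": 0.2},
])

```text
time: 17.6
tool_pos: [0.527, 0.0038, 0.1198]
tool_rot: [3.141, -0.001, -3.139]
contact_force: [0.5, -0.3, -0.3]
opening: 0.0358
```

>>> move_arm([
  {"x": 0, "y": 0, "z": 0.04, "wx": 0, "wy": 0, "wz": 0, "hand": 0.2},
  {"x": 0, "y": 0, "z": 0.08, "wx": 0, "wy": 0, "wz": 0, "hand": 0.2},
  {"x": 0, "y": 0, "z": 0.1, "wx": 0, "wy": 0, "wz": 0, "hand": 0.2},
  {"x": 0, "y": 0, "z": 0.105, "wx": 0, "wy": 0, "wz": 0, "hand": 0.2},
  {"x": 0, "y": 0, "z": 0.105, "wx": 0, "wy": 0, "wz": 0, "hand": 0.2},
  {"x": 0, "y": 0, "z": 0.105, "wx": 0, "wy": 0, "wz": 0, "hand": 0.2},
])

```text
time: 18.35
tool_pos: [0.5284, 0.0016, 0.0159]
tool_rot: [-3.141, 0.002, 3.141]
contact_force: [0.6, 0.5, -0.4]
opening: 0.0359
```

>>> move_arm([
  {"x": 0, "y": 0, "z": 0.002, "wx": 0, "wy": 0, "wz": 0, "hand": 0.2},
  {"x": 0, "y": 0, "z": 0.0035, "wx": 0, "wy": 0, "wz": 0, "hand": 0.2},
  {"x": 0, "y": 0, "z": 0.0035, "wx": 0, "wy": 0, "wz": 0, "hand": 0.2},
  {"x": 0, "y": 0, "z": 0.0035, "wx": 0, "wy": 0, "wz": 0, "hand": 0.2},
])

```text
time: 18.85
tool_pos: [0.528, 0.0019, 0.0124]
tool_rot: [-3.141, 0.001, 3.141]
contact_force: [-1.9, 0.0, 5.9]
opening: 0.0357
```

>>> move_arm([
  {"x": 0, "y": 0, "z": 0, "wx": 0, "wy": 0, "wz": 0, "hand": 0.45},
  {"x": 0, "y": 0, "z": 0, "wx": 0, "wy": 0, "wz": 0, "hand": 0.62},
  {"x": 0, "y": 0, "z": 0, "wx": 0, "wy": 0, "wz": 0, "hand": 0.62},
  {"x": 0, "y": 0, "z": -0.03, "wx": 0, "wy": 0, "wz": 0, "hand": 0.62},
  {"x": 0, "y": 0, "z": -0.08, "wx": 0, "wy": 0, "wz": 0, "hand": 0.62},
  {"x": 0, "y": 0, "z": -0.13, "wx": 0, "wy": 0, "wz": 0, "hand": 0.62},
  {"x": 0, "y": 0, "z": -0.13, "wx": 0, "wy": 0, "wz": 0, "hand": 0.62},
])

```text
time: 19.73
tool_pos: [0.53, 0.0017, 0.1453]
tool_rot: [-3.14, 0.008, 3.141]
contact_force: [0.5, 0.4, -0.4]
opening: 0.0569
```

>>> move_arm([
  {"x": -0.03, "y": -0.1, "z": 0, "wx": 0, "wy": 0, "wz": 0, "hand": 0.75},
  {"x": -0.03, "y": -0.1, "z": 0, "wx": 0, "wy": 0, "wz": 0, "hand": 0.75},
  {"x": -0.089, "y": -0.303, "z": 0.03, "wx": 0, "wy": 0, "wz": 0, "hand": 0.75},
  {"x": -0.089, "y": -0.303, "z": 0.03, "wx": 0, "wy": 0, "wz": 0, "hand": 0.75},
  {"x": -0.089, "y": -0.303, "z": 0.03, "wx": 0, "wy": 0, "wz": 0, "hand": 0.75},
  {"x": -0.089, "y": -0.303, "z": 0.03, "wx": 0, "wy": 0, "wz": 0, "hand": 0.75},
  {"x": -0.089, "y": -0.303, "z": 0.03, "wx": 0, "wy": 0, "wz": 0, "hand": 0.75},
  {"x": -0.089, "y": -0.303, "z": 0.03, "wx": 0, "wy": 0, "wz": 0, "hand": 0.75},
])

```text
time: 20.72
tool_pos: [0.6159, -0.2998, 0.1104]
tool_rot: [3.14, -0.002, 3.141]
contact_force: [0.5, -0.7, -0.2]
opening: 0.0686
```

```bash
python3 - <<'E'
from h import *
o=monitor.observe(); print(o['tool_pos'],o['tool_rot'],o['time'])
im,p=snap('scene','c3'); a=im[100:300,180:460,::-1]; cv2.imwrite('pics/c3c.png',cv2.resize(a,None,fx=2.8,fy=2.8,interpolation=cv2.INTER_CUBIC))
E
```

```text
[ 0.61591712 -0.29983289  0.11038322] [ 3.13995350e+00 -1.69711985e-03  3.14145436e+00] 20.725
```

View pics/c3c.png

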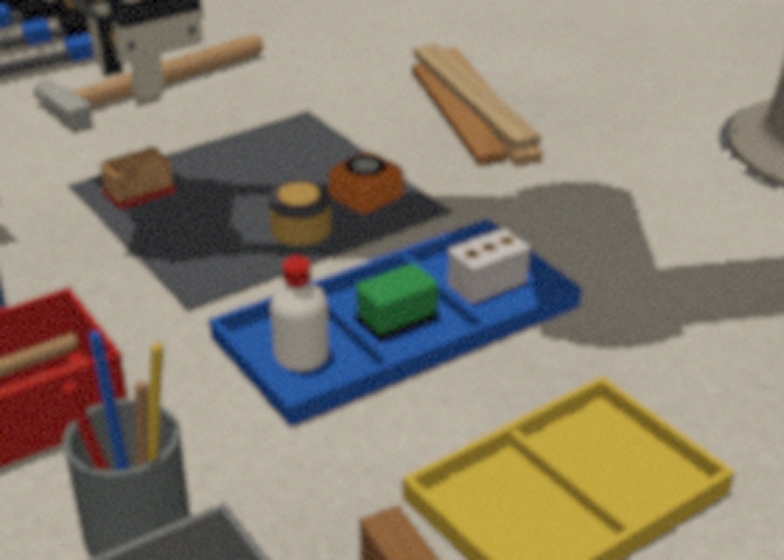

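The blue kit is complete: bottle, green block and jig are upright, one in each pocket. Next is the cork block.

>>> move_arm([
  {"x": 0, "y": 0, "z": 0.05, "wx": 0, "wy": 0, "wz": 0, "hand": 0.75},
  {"x": 0, "y": 0, "z": 0.085, "wx": 0, "wy": 0, "wz": 0, "hand": 0.75},
  {"x": 0, "y": 0, "z": 0.101, "wx": 0, "wy": 0, "wz": 0, "hand": 0.75},
  {"x": 0, "y": 0, "z": 0.101, "wx": 0, "wy": 0, "wz": 0, "hand": 0.75},
  {"x": 0, "y": 0, "z": 0.101, "wx": 0, "wy": 0, "wz": 0, "hand": 0.2},
  {"x": 0, "y": 0, "z": 0.101, "wx": 0, "wy": 0, "wz": 0, "hand": 0.2},
  {"x": 0, "y": 0, "z": 0.101, "wx": 0, "wy": 0, "wz": 0, "hand": 0.2},
  {"x": 0, "y": 0, "z": 0.101, "wx": 0, "wy": 0, "wz": 0, "hand": 0.2},
], grip_force=15)

```text
time: 21.78
tool_pos: [0.6166, -0.3013, 0.011]
tool_rot: [-3.141, 0.001, 3.141]
contact_force: [-0.5, 0.4, 2.5]
opening: 0.0359
```

>>> move_arm([
  {"x": 0, "y": 0, "z": 0, "wx": 0, "wy": 0, "wz": 0, "hand": 0.2},
  {"x": 0, "y": 0, "z": 0, "wx": 0, "wy": 0, "wz": 0, "hand": 0.2},
])

```text
time: 22.02
tool_pos: [0.6167, -0.3013, 0.011]
tool_rot: [-3.141, 0.001, 3.141]
contact_force: [-1.2, -0.5, 4.7]
opening: 0.036
```

>>> move_arm([
  {"x": 0, "y": 0, "z": -0.05, "wx": 0, "wy": 0, "wz": 0, "hand": 0.2},
  {"x": 0, "y": 0, "z": -0.11, "wx": 0, "wy": 0, "wz": 0, "hand": 0.2},
  {"x": 0, "y": 0.04, "z": -0.15, "wx": 0, "wy": 0, "wz": 0, "hand": 0.2},
  {"x": 0.01, "y": 0.1, "z": -0.15, "wx": 0, "wy": 0, "wz": 0, "hand": 0.2},
  {"x": 0.015, "y": 0.16, "z": -0.15, "wx": 0, "wy": 0, "wz": 0, "hand": 0.2},
  {"x": 0.02, "y": 0.22, "z": -0.15, "wx": 0, "wy": 0, "wz": 0, "hand": 0.2},
  {"x": 0.025, "y": 0.28, "z": -0.15, "wx": 0, "wy": 0, "wz": 0, "hand": 0.2},
  {"x": 0.03, "y": 0.34, "z": -0.15, "wx": 0, "wy": 0, "wz": 0, "hand": 0.2},
])

```text
time: 23.02
tool_pos: [0.5861, 0.0408, 0.1601]
tool_rot: [3.141, -0.0, 3.141]
contact_force: [0.7, 0.8, -0.6]
opening: 0.0359
```

>>> move_arm([
  {"x": 0, "y": 0.06, "z": 0, "wx": 0, "wy": 0, "wz": -2.7, "hand": 0.2},
  {"x": 0, "y": 0.12, "z": 0, "wx": 0, "wy": 0, "wz": -2.7, "hand": 0.2},
  {"x": 0, "y": 0.17, "z": 0, "wx": 0, "wy": 0, "wz": -2.7, "hand": 0.2},
  {"x": 0, "y": 0.191, "z": 0, "wx": 0, "wy": 0, "wz": -2.7, "hand": 0.2},
  {"x": 0, "y": 0.191, "z": 0.04, "wx": 0, "wy": 0, "wz": -2.7, "hand": 0.2},
  {"x": 0, "y": 0.191, "z": 0.08, "wx": 0, "wy": 0, "wz": -2.7, "hand": 0.2},
  {"x": 0, "y": 0.191, "z": 0.1, "wx": 0, "wy": 0, "wz": -2.7, "hand": 0.2},
  {"x": 0, "y": 0.191, "z": 0.1, "wx": 0, "wy": 0, "wz": -2.7, "hand": 0.2},
])

```text
time: 24.02
tool_pos: [0.5856, 0.2288, 0.0585]
tool_rot: [-3.14, -0.004, -3.096]
contact_force: [0.2, 1.0, -0.7]
opening: 0.0359
```

>>> move_arm([
  {"x": 0, "y": 0, "z": 0.025, "wx": 0, "wy": 0, "wz": 0, "hand": 0.2},
  {"x": 0, "y": 0, "z": 0.04, "wx": 0, "wy": 0, "wz": 0, "hand": 0.2},
  {"x": 0, "y": 0, "z": 0.045, "wx": 0, "wy": 0, "wz": 0, "hand": 0.2},
  {"x": 0, "y": 0, "z": 0.045, "wx": 0, "wy": 0, "wz": 0, "hand": 0.2},
  {"x": 0, "y": 0, "z": 0.045, "wx": 0, "wy": 0, "wz": 0, "hand": 0.2},
])

```text
time: 24.65
tool_pos: [0.5873, 0.2301, 0.0164]
tool_rot: [3.141, 0.002, -3.095]
contact_force: [-0.4, -0.4, -0.6]
opening: 0.036
```

>>> move_arm([
  {"x": 0, "y": 0, "z": 0.002, "wx": 0, "wy": 0, "wz": 0, "hand": 0.2},
  {"x": 0, "y": 0, "z": 0.0035, "wx": 0, "wy": 0, "wz": 0, "hand": 0.2},
  {"x": 0, "y": 0, "z": 0.0035, "wx": 0, "wy": 0, "wz": 0, "hand": 0.2},
  {"x": 0, "y": 0, "z": 0.0035, "wx": 0, "wy": 0, "wz": 0, "hand": 0.2},
])

```text
time: 25.15
tool_pos: [0.587, 0.23, 0.013]
tool_rot: [3.141, 0.001, -3.095]
contact_force: [-2.0, -1.4, 4.5]
opening: 0.0361
```

Contact. I'll release, rise, and go to the tin at (0.523, -0.163).

>>> move_arm([
  {"x": 0, "y": 0, "z": 0, "wx": 0, "wy": 0, "wz": 0, "hand": 0.45},
  {"x": 0, "y": 0, "z": 0, "wx": 0, "wy": 0, "wz": 0, "hand": 0.62},
  {"x": 0, "y": 0, "z": 0, "wx": 0, "wy": 0, "wz": 0, "hand": 0.62},
  {"x": 0, "y": 0, "z": -0.03, "wx": 0, "wy": 0, "wz": 0, "hand": 0.62},
  {"x": 0, "y": 0, "z": -0.08, "wx": 0, "wy": 0, "wz": 0, "hand": 0.62},
  {"x": 0, "y": 0, "z": -0.14, "wx": 0, "wy": 0, "wz": 0, "hand": 0.62},
  {"x": 0, "y": 0, "z": -0.14, "wx": 0, "wy": 0, "wz": 0, "hand": 0.62},
])

```text
time: 26.02
tool_pos: [0.5896, 0.2307, 0.1577]
tool_rot: [3.139, 0.011, -3.095]
contact_force: [0.2, 0.1, -0.6]
opening: 0.057
```

```bash
python3 - <<'E'
from h import *
from scipy.spatial.transform import Rotation as R
o=monitor.observe(); print(o['tool_pos'],o['tool_rot'])
r=R.from_euler('xyz',o['tool_rot']).as_matrix(); print((r.T@(np.array([.523,-.1625,.12])-np.array([.587,.23,.153]))).round(4))
E
```

```text
[0.58959098 0.23070247 0.15771344] [ 3.13929086  0.01072335 -3.0949009 ]
[ 0.0826 -0.3892  0.0312]
```

>>> move_arm([
  {"x": 0.04, "y": -0.19, "z": 0.0, "wx": 0, "wy": 0, "wz": 0, "hand": 0.9},
  {"x": 0.04, "y": -0.19, "z": 0.0, "wx": 0, "wy": 0, "wz": 0, "hand": 0.9},
  {"x": 0.04, "y": -0.19, "z": 0.0, "wx": 0, "wy": 0, "wz": 0, "hand": 0.9},
  {"x": 0.0825, "y": -0.389, "z": 0.0, "wx": 0, "wy": 0, "wz": 2.7, "hand": 0.9},
  {"x": 0.0825, "y": -0.389, "z": 0.0, "wx": 0, "wy": 0, "wz": 2.7, "hand": 0.9},
  {"x": 0.0825, "y": -0.389, "z": 0.03, "wx": 0, "wy": 0, "wz": 2.7, "hand": 0.9},
  {"x": 0.0825, "y": -0.389, "z": 0.03, "wx": 0, "wy": 0, "wz": 2.7, "hand": 0.9},
  {"x": 0.0825, "y": -0.389, "z": 0.03, "wx": 0, "wy": 0, "wz": 2.7, "hand": 0.9},
])

```text
time: 27.02
tool_pos: [0.5212, -0.164, 0.1202]
tool_rot: [3.14, -0.003, 3.138]
contact_force: [0.8, 0.1, 0.2]
opening: 0.0825
```

>>> move_arm([
  {"x": 0, "y": 0, "z": 0, "wx": 0, "wy": 0, "wz": 0, "hand": 0.9},
  {"x": 0, "y": 0, "z": 0, "wx": 0, "wy": 0, "wz": 0, "hand": 0.9},
])

```text
time: 27.28
tool_pos: [0.5228, -0.1613, 0.1222]
tool_rot: [3.142, 0.0, -3.14]
contact_force: [-0.5, 0.9, -0.4]
opening: 0.0827
```

```bash
python3 - <<'E'
from h import *
o=monitor.observe(); print(o['tool_pos'],o['tool_rot'],o['time'])
im,p=snap('side','s4'); a=im[130:340,200:460,::-1]; cv2.imwrite('pics/s4c.png',cv2.resize(a,None,fx=2.8,fy=2.8,interpolation=cv2.INTER_CUBIC))
E
```

```text
[ 0.52280888 -0.16134459  0.1221679 ] [ 3.14150254e+00  4.58502451e-04 -3.14046776e+00] 27.275
```

View pics/s4c.png

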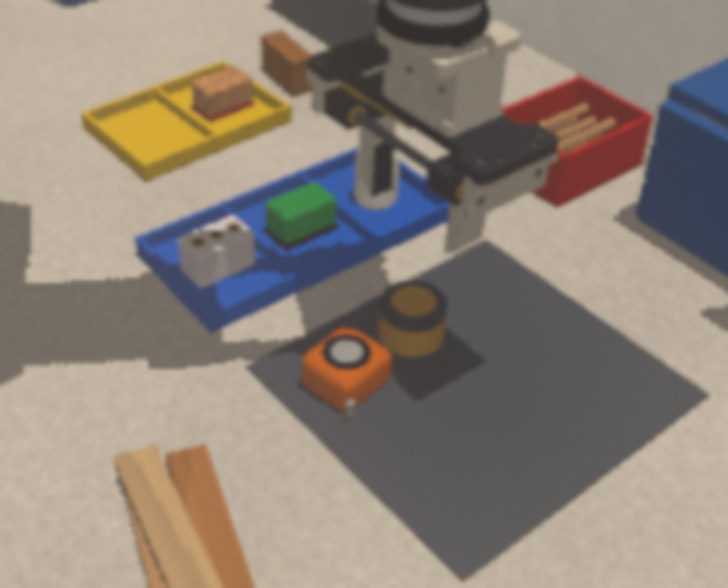

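The cork is in the far yellow pocket, and the jaws are above the tin with the tape untouched. I'll pick up the tin.

>>> move_arm([
  {"x": 0, "y": -0.001, "z": 0.05, "wx": 0, "wy": 0, "wz": 0, "hand": 0.9},
  {"x": 0, "y": -0.001, "z": 0.095, "wx": 0, "wy": 0, "wz": 0, "hand": 0.9},
  {"x": 0, "y": -0.001, "z": 0.111, "wx": 0, "wy": 0, "wz": 0, "hand": 0.9},
  {"x": 0, "y": -0.001, "z": 0.111, "wx": 0, "wy": 0, "wz": 0, "hand": 0.9},
  {"x": 0, "y": -0.001, "z": 0.111, "wx": 0, "wy": 0, "wz": 0, "hand": 0.4},
  {"x": 0, "y": -0.001, "z": 0.111, "wx": 0, "wy": 0, "wz": 0, "hand": 0.4},
  {"x": 0, "y": -0.001, "z": 0.111, "wx": 0, "wy": 0, "wz": 0, "hand": 0.4},
  {"x": 0, "y": -0.001, "z": 0.111, "wx": 0, "wy": 0, "wz": 0, "hand": 0.4},
], grip_force=20)

```text
time: 28.32
tool_pos: [0.5229, -0.1637, 0.0117]
tool_rot: [-3.141, 0.001, 3.141]
contact_force: [-0.5, 0.6, 5.4]
opening: 0.054
```

>>> move_arm([
  {"x": 0, "y": 0, "z": 0, "wx": 0, "wy": 0, "wz": 0, "hand": 0.4},
  {"x": 0, "y": 0, "z": 0, "wx": 0, "wy": 0, "wz": 0, "hand": 0.4},
])

```text
time: 28.58
tool_pos: [0.5228, -0.1636, 0.0117]
tool_rot: [-3.141, 0.001, 3.141]
contact_force: [-1.2, 0.0, 6.1]
opening: 0.0539
```

>>> move_arm([
  {"x": 0, "y": 0, "z": -0.05, "wx": 0, "wy": 0, "wz": 0, "hand": 0.4},
  {"x": 0, "y": 0, "z": -0.11, "wx": 0, "wy": 0, "wz": 0, "hand": 0.4},
  {"x": 0, "y": 0.05, "z": -0.12, "wx": 0, "wy": 0, "wz": 0, "hand": 0.4},
  {"x": 0.01, "y": 0.1, "z": -0.12, "wx": 0, "wy": 0, "wz": 0, "hand": 0.4},
  {"x": 0.015, "y": 0.16, "z": -0.12, "wx": 0, "wy": 0, "wz": 0, "hand": 0.4},
  {"x": 0.02, "y": 0.22, "z": -0.12, "wx": 0, "wy": 0, "wz": 0, "hand": 0.4},
  {"x": 0.0245, "y": 0.28, "z": -0.12, "wx": 0, "wy": 0, "wz": 0, "hand": 0.4},
  {"x": 0.0245, "y": 0.34, "z": -0.12, "wx": 0, "wy": 0, "wz": 0, "hand": 0.4},
])

```text
time: 29.58
tool_pos: [0.4975, 0.1783, 0.131]
tool_rot: [-3.141, -0.0, 3.141]
contact_force: [0.4, -0.1, -1.7]
opening: 0.054
```

>>> move_arm([
  {"x": 0, "y": 0.04, "z": 0, "wx": 0, "wy": 0, "wz": -2.7, "hand": 0.4},
  {"x": 0, "y": 0.049, "z": 0, "wx": 0, "wy": 0, "wz": -2.7, "hand": 0.4},
  {"x": 0, "y": 0.049, "z": 0.04, "wx": 0, "wy": 0, "wz": -2.7, "hand": 0.4},
  {"x": 0, "y": 0.049, "z": 0.08, "wx": 0, "wy": 0, "wz": -2.7, "hand": 0.4},
  {"x": 0, "y": 0.049, "z": 0.1, "wx": 0, "wy": 0, "wz": -2.7, "hand": 0.4},
  {"x": 0, "y": 0.049, "z": 0.11, "wx": 0, "wy": 0, "wz": -2.7, "hand": 0.4},
  {"x": 0, "y": 0.049, "z": 0.11, "wx": 0, "wy": 0, "wz": -2.7, "hand": 0.4},
  {"x": 0, "y": 0.049, "z": 0.11, "wx": 0, "wy": 0, "wz": -2.7, "hand": 0.4},
])

```text
time: 30.58
tool_pos: [0.4989, 0.2254, 0.0219]
tool_rot: [3.141, 0.002, -3.095]
contact_force: [0.3, -0.6, 0.3]
opening: 0.0539
```

>>> move_arm([
  {"x": 0, "y": 0, "z": 0.005, "wx": 0, "wy": 0, "wz": 0, "hand": 0.4},
  {"x": 0, "y": 0, "z": 0.008, "wx": 0, "wy": 0, "wz": 0, "hand": 0.4},
  {"x": 0, "y": 0, "z": 0.0085, "wx": 0, "wy": 0, "wz": 0, "hand": 0.4},
  {"x": 0, "y": 0, "z": 0.0085, "wx": 0, "wy": 0, "wz": 0, "hand": 0.4},
])

```text
time: 31.08
tool_pos: [0.4984, 0.2256, 0.0136]
tool_rot: [3.141, 0.001, -3.095]
contact_force: [-3.3, -0.9, 9.3]
opening: 0.0538
```

>>> move_arm([
  {"x": 0, "y": 0, "z": 0, "wx": 0, "wy": 0, "wz": 0, "hand": 0.63},
  {"x": 0, "y": 0, "z": 0, "wx": 0, "wy": 0, "wz": 0, "hand": 0.7},
  {"x": 0, "y": 0, "z": 0, "wx": 0, "wy": 0, "wz": 0, "hand": 0.7},
  {"x": 0, "y": 0, "z": -0.03, "wx": 0, "wy": 0, "wz": 0, "hand": 0.7},
  {"x": 0, "y": 0, "z": -0.08, "wx": 0, "wy": 0, "wz": 0, "hand": 0.7},
  {"x": 0, "y": 0, "z": -0.14, "wx": 0, "wy": 0, "wz": 0, "hand": 0.7},
  {"x": 0, "y": 0, "z": -0.2, "wx": 0, "wy": 0, "wz": 0, "hand": 0.7},
  {"x": 0, "y": 0, "z": -0.3, "wx": 0, "wy": 0, "wz": 0, "hand": 0.7},
])

```text
time: 32.08
tool_pos: [0.4977, 0.2254, 0.2767]
tool_rot: [-3.142, -0.0, -3.095]
contact_force: [0.9, 0.4, -0.6]
opening: 0.0645
```

>>> move_arm([
  {"x": -0.105, "y": -0.115, "z": 0, "wx": 0, "wy": 0, "wz": 0, "hand": 0.7},
  {"x": -0.105, "y": -0.115, "z": 0, "wx": 0, "wy": 0, "wz": 0, "hand": 0.7},
  {"x": -0.105, "y": -0.115, "z": 0, "wx": 0, "wy": 0, "wz": 0, "hand": 0.7},
  {"x": -0.105, "y": -0.115, "z": 0, "wx": 0, "wy": 0, "wz": 0, "hand": 0.7},
  {"x": -0.105, "y": -0.115, "z": 0, "wx": 0, "wy": 0, "wz": 0, "hand": 0.7},
  {"x": -0.105, "y": -0.115, "z": 0, "wx": 0, "wy": 0, "wz": 0, "hand": 0.7},
])

```text
time: 32.83
tool_pos: [0.6077, 0.1166, 0.2752]
tool_rot: [3.141, -0.0, -3.094]
contact_force: [1.0, 0.1, -0.4]
opening: 0.0642
```

```bash
python3 tray.py w5; python3 - <<'E'
from h import *
im,p=snap('scene','c5'); im2,_=snap('side','s5')
b=cv2.resize(im[110:310,190:450,::-1],(400,308)); a=cv2.resize(im2[150:290,220:420,::-1],(400,280))
w=cv2.imread('pics/w5.png')[:250]; w=cv2.resize(w,(740,289))
C=np.zeros((600,800,3),np.uint8); C[:308,:400]=b; C[:280,400:]=a; C[310:599,:740]=w; cv2.imwrite('pics/fin.png',C)
E
```

```text
[0.60776324 0.11658884 0.2753145 ] [ 3.14137298e+00  2.78186256e-04 -3.09344266e+00] 32.875
```

View pics/fin.png

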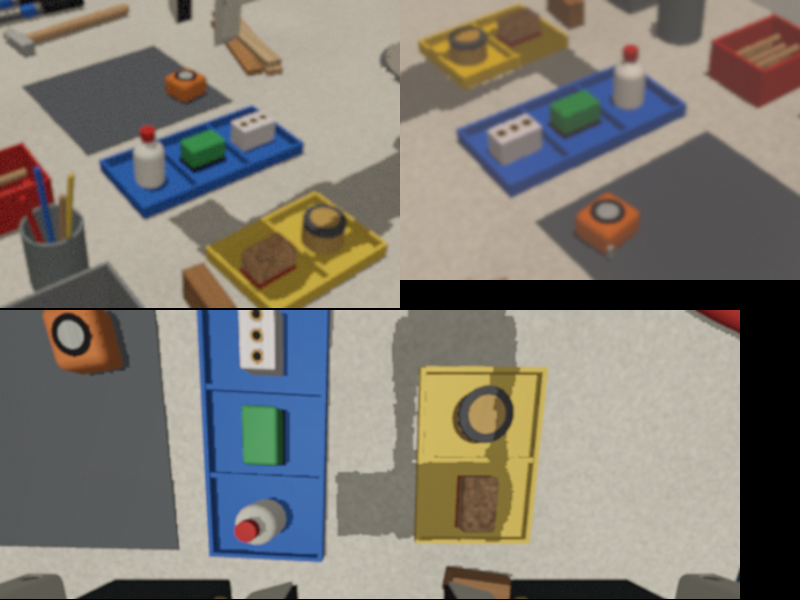

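All five things sit upright and flat, one in each pocket of the right tray. The tape is where it was, and the arm is clear.

```bash
python3 -c "
from h import *
print(robot.hand_in())"
```

```text
the job is handed in; nothing more can be done
None
```

Both kits are made up and the job is handed in; the clock read about 33 s of the 128 s allowed.

- **Blue tray:** the drilling guide is in the near pocket, the green sanding block in the middle, and the glue bottle, kept upright throughout, in the far pocket.
- **Yellow tray:** the wax tin is in the near pocket and the cork sanding block in the far one.

Last checks:
- **Positions:** the final scene, side and wrist views showed every item upright and flat, centred in its own pocket. The tape measure looked unmoved, though I judged that by eye rather than measuring it again.
- **Grips:** the finger openings matched the known sizes: 42, 34, 36, 36 and 54 mm.
- **Forces:** touchdown readings were about 1–9 N.
- **Failures or disagreements:** the fixed cameras put the trays about 10–25 mm apart from each other, so I used the overhead wrist view, which matched the known tray sizes within about 3 mm. The first two move calls were refused for missing keys and had no effect. No check failed.

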